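# Eject the blue wax block at the microtome bench

### The job

Of the two sprung ejectors on the lab bench, find the one that carries the wax block on the blue cassette. Pull its black grip straight out to its stop so that the block is pushed off the deck into the catch tray, then let go so that the slide springs fully home. Leave the ejector with the yellow cassette alone.

Things in the scene. Friction and masses are not known exactly. Their poses are not given: they have to be found in the camera images.
- blue_grip (a point): Centre of the black upright grip paddle (14 mm x, 24 mm y, top 20 mm above this point) of the blue block's ejector; 65 mm above the bench. Pinch from above across y; rods, crossbar 25 mm below. Ejector axes: z up; the slide, with its rear pusher, pulls out along -x (robot side). Travel 56 mm to a solid stop; spring 3 N at home, 6 N at the stop, light drag, stiff guides (pull askew adds side force); springs home when let go.
- blue_tray (a point): Centre of the inner floor of the blue block's catch tray, 4 mm above the bench; ejector axes. Tray inside 60 mm (x) by 36 mm (y), walls 18 mm high, on a fixed white base 62 mm wide. With the slide home the grip is 48 mm from here along -x, at the stop 104 mm. The deck, 16 mm above the bench, begins 32 mm away along +x, 50 mm long; behind it the spring housing, 56 mm high.
- blue_cassette: Blue histology cassette, 40 x 28 x 7 mm (x, y, z), with a small white wax block 7 mm thick on top, about 25 g, loose; origin at the centre of its underside. It starts flat on the deck between guide rails, just in front of the pusher, about 57 mm from the tray point along +x. With the slide pulled out, the pusher tips it off the deck's edge into the tray.
- yellow_cassette: Yellow cassette with wax block, same size, origin likewise, on the deck of the second, identical ejector with its own black grip. To be left alone.
Things that resemble listed ones, but are neither listed nor needed, are in the scene too. There is more than one size of the blue_cassette; the one meant has the size given above.

How it is judged:
By the outcome, as a careful person would: the job done as asked, in the order asked, and still so for the second after the job is handed in, with the robot touching nothing.
It also fails if it takes over 29 s, if anything falls off the work surface, if the arm or the gripper's body presses on something with over 40 N, if the wrist force passes 120 N, or if a joint passes its speed limit or range.

### The arm

A 6-joint arm with a two-finger parallel gripper is mounted at the origin on the work surface. World frame = base frame: x ahead of the robot, y to its left, z up, the work surface at z = 0. Lengths are in m, angles in rad, forces in N, time in s.
With the tool pointing down it reaches from about 0.375 to 0.9 m from the base axis. Payload 3.1 kg.
Tool frame: the origin (TCP) lies midway between the tips of the shut fingers; the grasp point (between the pads) lies 19 mm behind it (manip.grasp_offset is the distance from the TCP to the grasp point, in m); z points along the fingers, y is the line along which they close (so a half turn about z gives the same grasp; the last joint's range is limited). The gripper opens to 85 mm and grips with 20 to 120 N. Pads are 22 mm wide; open, the fingers measure 114 mm over their backs; the gripper's body (76 mm by 85 mm) begins 54 mm behind the grasp point. The pads swing forward as they close: fully open they stand 13 mm farther back than shut.
Start: joints at [1.123, 0.527, 1.433, -0, 1.181, -0.178], TCP at [0.166, 0.603, 0.231] pointing down, gripper open.
Joint ranges: [-3.08, 3.08], [-0.75, 2.2], [0.22, 2.44], [-1.43, 4.57], [0, 2.65], [-2.85, 2.85]. Speed limits (rad/s): [2.79, 2.79, 3.14, 3.14, 3.14, 3.14].

### API

Orientations are given as a unit quaternion [x, y, z, w].
In Python, from station import sensors, cams, order, manip gives the robot as it stands.
- The arm moves only by the tool move_arm, never from a script. Its argument "targets" is a list of rows, each an object of numbers: "dx", "dy", "dz": the shift along the world's x, y, z normalised to -1 to 1, where 1 is 25 mm; "rx", "ry", "rz": the turn, a rotation vector about the world's x, y, z normalised to -1 to 1, where 1 is 30 degrees. A call has exactly 10 rows; each row shifts and turns the commanded pose from where the row before left it; what a row does not reach is not made up. A row lasts 1/8 s, in which the tool goes at most 62.5 mm and 10.7 degrees, less where a joint would pass 70% of its speed; a pose out of reach is approached as far as the arm can. A call with a number of a shift or a turn outside -1 to 1 is refused whole. A call with a gripper value outside its range is refused whole. "claw" is the opening in per cent of the stroke, from 0 (shut) to 100 (fully open), set as the call begins (left out, the last holds). The fingers move at their own pace and stop on an object; "newtons" is the grip in N (left out, the last holds). Time passes only in rows, so rows that do not move let the fingers close, or fill a call up. It gives the time, the measured TCP pose, the force, the opening and the grip force at its end, in the units of the state.
- sensors.sense(): the state, without advancing time (a new reading comes with each control period).
- cams.snapshot(name): name is "scene" or "top" or "wrist"; returns the picture (480x640x3 uint8, red, green, blue); there is no depth.
- cams.camera_model(name): a dict with "fx", "fy", "cx", "cy" (pixels), "extrinsics" (4x4, takes a point from world to camera coordinates). Camera axes: x right, y down, z forward; pixel columns grow to the right and rows downward; lengths in m; the calibration is good to about 2 mm. A picture is of the moment at which its call begins: read the wrist's pose just before it. camera_model takes no time and is no camera call; for the wrist camera it gives the pose at the moment of the call.
- order.sign_off(): hands the job in; it is judged then, once.
The state is a dict: "t": time; "q": joint angles; "qd": joint speeds; "tau": joint torques, N m; "tcp_pos": TCP position; "tool_rot": TCP orientation; "force": force on the tool from outside, world axes, zero at the start; "ft_torque": the same for the moment, N m; "finger_gap": opening from 0.0 (shut) to 1.0 (fully open); "gripper_force": force on a finger pad.
Only numpy, scipy, OpenCV 4.12 (cv2) and the standard library are available. Lean on these libraries where they do the work, as an engineer would, in place of code of your own. Each camera call takes 0.05 s, during which the arm holds its last target. There are 200 camera calls.

## Working session

There is one attempt and no reset: what is moved stays moved. The work goes in short steps, Python scripts to look and compute and a tool call to move; the robot and the scene stay as the last step left them, time stands still between calls to the robot, and variables do not carry over. Pictures are saved under pics/ and viewed, at most 10 in all, crops included, and the job is handed in when it is done.

Besides the shell and the picture viewer there is one more tool, called after "Call:" as a command line: name --argument value ..., lists and objects as JSON in quotes. move_arm: Moves the arm, as the interface text tells. Scaled input: -1 to 1 covers 25 mm each way for a shift and 30 degrees each way for a turn. Its arguments: {"type":"object","properties":{"targets":{"type":"array"},"claw":{"type":"number"},"newtons":{"type":"number"}},"required":["targets"]}

```bash
ls; mkdir -p pics; python3 - <<'E'
from station import sensors,cams
import cv2,numpy as np
for n in ["scene","top"]:
    im=cams.snapshot(n); np.save(f"pics/{n}.npy",im); cv2.imwrite(f"pics/{n}1.png",im[:,:,::-1])
    m=cams.camera_model(n); print(n,m["fx"],m["cx"],m["cy"],np.round(m["extrinsics"],3).tolist())
print(sensors.sense())
E
```

```text
pics
scene 466.99702799043035 319.3351595976837 240.5032427249657 [[0.001, 1.0, -0.019, -0.059], [0.773, -0.013, -0.634, -0.407], [-0.635, -0.014, -0.773, 1.315], [0.0, 0.0, 0.0, 1.0]]
top 527.8087154453985 320.4685801495312 236.7597587110697 [[0.001, -1.0, 0.012, 0.034], [-0.991, -0.002, -0.135, 0.589], [0.135, -0.012, -0.991, 0.832], [0.0, 0.0, 0.0, 1.0]]
{'t': 0.1, 'q': array([ 1.12351960e+00,  5.28396724e-01,  1.43380757e+00, -5.74757420e-06,
        1.18143621e+00, -1.78528590e-01]), 'qd': array([ 0.00013665, -0.00129728, -0.00217008, -0.00032973,  0.00038575,
       -0.00091138]), 'tau': array([-4.50025445e-04, -4.43302274e+01, -1.78585106e+01, -2.34691161e-04,
        3.86982385e-03,  7.97162528e-06]), 'tcp_pos': array([0.1656477 , 0.60195145, 0.23040642]), 'tool_rot': array([ 1.33968892e-01,  9.90985009e-01, -9.75026274e-04, -3.12658017e-04]), 'force': array([-0.13285506,  0.4236068 ,  1.16845173]), 'ft_torque': array([-0.0580404 , -0.00305867, -0.00827864]), 'gripper_force': 0.0, 'finger_gap': 1.0010267638235166}
```

View pics/scene1.png

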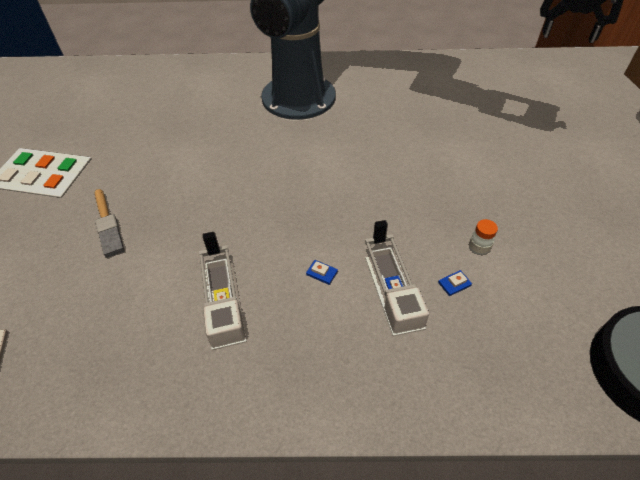

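View pics/top1.png

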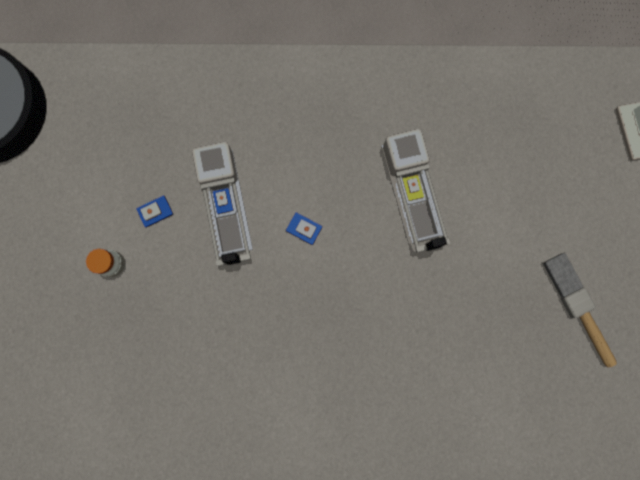

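The top picture shows the blue ejector with its housing at (213,163), deck block at (222,198) and grip at (231,258). The yellow ejector's housing is at (407,152) and its grip at (435,243).

There are three blue cassettes in the top view: loose at (155,211), loose at (304,228), and on a deck at (222,198). Only the one at (222,198) sits on an ejector between rails. I'll confirm that in a crop.

```bash
cat > h.py <<'E'
import numpy as np,cv2
from station import cams
def ray(n,uv,m=None):
    m=m or cams.camera_model(n); E=np.array(m["extrinsics"]); R=E[:3,:3];t=E[:3,3]
    d=R.T@np.array([(uv[0]-m["cx"])/m["fx"],(uv[1]-m["cy"])/m["fy"],1.]); return -R.T@t,d
def plane(n,uv,z,m=None):
    o,d=ray(n,uv,m); return o+d*(z-o[2])/d[2]
def blobs(im,mask,box,amin=15):
    x0,y0,x1,y1=box; k=np.zeros(mask.shape,np.uint8); k[y0:y1,x0:x1]=mask[y0:y1,x0:x1]
    cs,_=cv2.findContours(k,cv2.RETR_EXTERNAL,cv2.CHAIN_APPROX_NONE)
    return [(cv2.contourArea(c),cv2.minAreaRect(c)) for c in cs if cv2.contourArea(c)>amin]
E
python3 - <<'E'
from h import *
t=np.load("pics/top.npy").astype(int); s=np.load("pics/scene.npy").astype(int)
for n,im,box in (("top",t,(140,120,330,275)),("scene",s,(300,210,480,340))):
    r,g,b=im[...,0],im[...,1],im[...,2]
    print(n,"black");[print(x) for x in blobs(im,(im.max(2)<45),box)]
    bl=(b>r+50)&(b>g+40)
    print("blue")
    for a,x in blobs(im,bl,box):
        print(a,x, plane(n,x[0],0.023 if a<0 else 0.007).round(3))
        print(' size mm at z=.007',[np.linalg.norm(plane(n,x[0],.007)-plane(n,(x[0][0]+l,x[0][1]),.007)).round(4) for l in x[1]])
    print("white");[print(x) for x in blobs(im,(im.min(2)>150),box,60)]
a=cv2.resize(np.load("pics/top.npy")[130:280,130:330],None,fx=4,fy=4,interpolation=cv2.INTER_CUBIC)
cv2.imwrite("pics/crop.png",a[...,::-1])
E
```

```text
top black
(143.0, ((230.3461456298828, 258.7307434082031), (10.59027099609375, 16.473758697509766), 78.69007110595703))
blue
572.5 ((303.5711364746094, 228.1536865234375), (29.868289947509766, 20.589481353759766), 28.300758361816406) [0.608 0.064 0.007]
 size mm at z=.007 [np.float64(0.0513), np.float64(0.0354)]
274.0 ((154.00001525878906, 211.00003051757812), (20.57182502746582, 30.4105224609375), 63.43495178222656) [0.638 0.321 0.007]
 size mm at z=.007 [np.float64(0.0352), np.float64(0.0521)]
313.5 ((222.38291931152344, 200.45364379882812), (22.140243530273438, 15.644840240478516), 77.90524291992188) [0.656 0.204 0.007]
 size mm at z=.007 [np.float64(0.0382), np.float64(0.027)]
white
(274.0, ((212.15386962890625, 161.26922607421875), (30.005765914916992, 31.96692657470703), 78.69007110595703))
scene black
(214.5, ((380.0, 232.0), (22.0, 12.0), 90.0))
blue
52.5 ((393.3500061035156, 281.45001220703125), (11.401752471923828, 14.822278022766113), 74.74488067626953) [0.637 0.201 0.007]
 size mm at z=.007 [np.float64(0.0219), np.float64(0.0285)]
213.0 ((454.9000244140625, 281.8000183105469), (18.335756301879883, 27.72724151611328), 63.43495178222656) [0.64  0.319 0.007]
 size mm at z=.007 [np.float64(0.0351), np.float64(0.053)]
199.0 ((321.24139404296875, 271.10345458984375), (27.311737060546875, 16.54461097717285), 23.198591232299805) [0.611 0.062 0.007]
 size mm at z=.007 [np.float64(0.0538), np.float64(0.0326)]
white
(855.5, ((407.8170166015625, 303.14630126953125), (28.84517478942871, 35.340579986572266), 77.90524291992188))
(105.0, ((457.50006103515625, 278.0), (9.391485214233398, 14.310833930969238), 63.43495178222656))
(91.5, ((319.5, 266.9999694824219), (13.92715072631836, 8.170595169067383), 21.801406860351562))
(98.0, ((375.3831787109375, 281.1788330078125), (51.8595085144043, 3.502866268157959), 70.01689147949219))
```

View pics/crop.png

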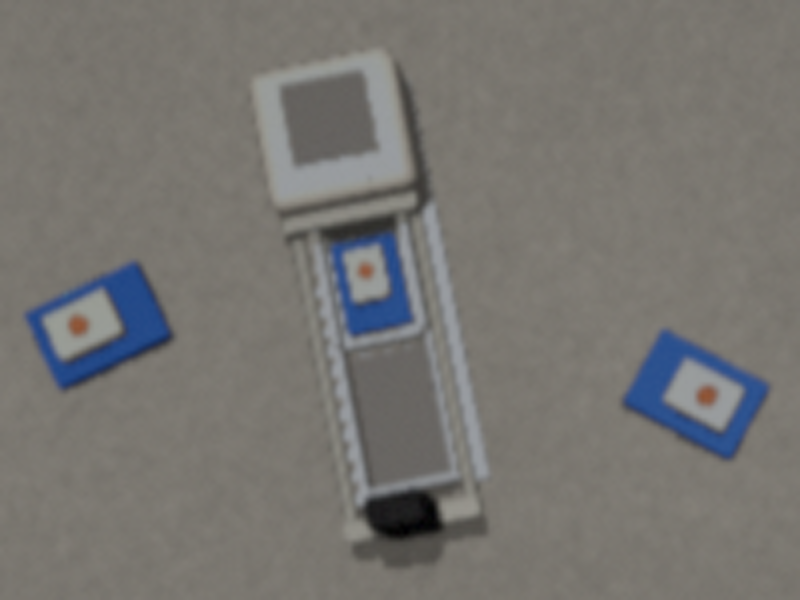

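The crop confirms it: the blue cassette on the deck, at crop (372,288), sits between the rails and measures about 38 x 27 mm. The two loose ones at (98,325) and (697,393) are about 52 x 35 mm, so they are the wrong size and not on an ejector. The grip is at crop (403,512), with the crossbar on either side of it.

```bash
python3 - <<'E'
from h import *
f=lambda x,y:(130+x/4-.4,130+y/4-.4)
P=lambda x,y,z:plane("top",f(x,y),z)
H=P(330,119,.056);C=P(372,286,.023);T=P(404,413,.004);X1=P(357,530,.042);X2=P(478,507,.042)
print("H,C,T,X",H,C,T,(X1+X2)/2)
for n,v in (("H-C",H-C),("H-T",H-T),("X",np.cross(X1-X2,[0,0,1])),("rail",P(430,207,.02)-P(485,475,.02)),
  ("deckL",P(350,350,.004)-P(372,487,.004)),("deckR",P(430,340,.004)-P(456,473,.004))):
    print(n,np.degrees(np.arctan2(v[1],v[0])).round(1))
g1=plane("top",(230.3,258.7),.078);g2=plane("scene",(380,232),.07)
print("grip",g1,g2)
o1,d1=ray("top",(230.3,258.7));o2,d2=ray("scene",(380,232))
A=np.stack([d1,-d2],1);s=np.linalg.lstsq(A,o2-o1,rcond=None)[0];print(o1+d1*s[0],o2+d2*s[1])
E
```

```text
H,C,T,X [0.71518451 0.21385958 0.056     ] [0.65189472 0.20062902 0.023     ] [0.60029143 0.18885889 0.004     ] [0.55131453 0.17622086 0.042     ]
H-C 11.8
H-T 12.3
X 11.0
rail 12.5
deckL 10.5
deckR 12.1
grip [0.54877411 0.17651913 0.078     ] [0.56511662 0.17647909 0.07      ]
[0.55106142 0.18039744 0.05368292] [0.55107238 0.17899509 0.05346029]
```

Call:
move_arm --targets '[{"dx": 0.77,"dy": -0.85,"dz": -0.08,"rz": 0.046},{"dx": 0.77,"dy": -0.85,"dz": -0.08,"rz": 0.046},{"dx": 0.77,"dy": -0.85,"dz": -0.08,"rz": 0.046},{"dx": 0.77,"dy": -0.85,"dz": -0.08,"rz": 0.046},{"dx": 0.77,"dy": -0.85,"dz": -0.08,"rz": 0.046},{"dx": 0.77,"dy": -0.85,"dz": -0.08,"rz": 0.046},{"dx": 0.77,"dy": -0.85,"dz": -0.08,"rz": 0.046},{"dx": 0.77,"dy": -0.85,"dz": -0.08,"rz": 0.046},{"dx": 0.77,"dy": -0.85,"dz": -0.08,"rz": 0.046},{"dx": 0.77,"dy": -0.85,"dz": -0.08,"rz": 0.046}]' --claw 75 --newtons 40

```text
schema error: expected keys dx, dy, dz, rx, ry, rz
```

Call:
move_arm --targets '[{"dx": 0.77,"dy": -0.85,"dz": -0.08,"rz": 0.046},{"dx": 0.77,"dy": -0.85,"dz": -0.08,"rz": 0.046},{"dx": 0.77,"dy": -0.85,"dz": -0.08,"rz": 0.046},{"dx": 0.77,"dy": -0.85,"dz": -0.08,"rz": 0.046},{"dx": 0.77,"dy": -0.85,"dz": -0.08,"rz": 0.046},{"dx": 0.77,"dy": -0.85,"dz": -0.08,"rz": 0.046},{"dx": 0.77,"dy": -0.85,"dz": -0.08,"rz": 0.046},{"dx": 0.77,"dy": -0.85,"dz": -0.08,"rz": 0.046},{"dx": 0.77,"dy": -0.85,"dz": -0.08,"rz": 0.046},{"dz": 0}]'

```text
schema error: expected keys dx, dy, dz, rx, ry, rz
```

```bash
python3 - <<'E'
from h import *
from station import sensors
from scipy.spatial.transform import Rotation as R
s=sensors.sense();m=cams.camera_model("wrist");im=cams.snapshot("wrist");np.save("pics/w.npy",im)
import pickle;pickle.dump(m,open("pics/w.pkl","wb"))
cv2.imwrite("pics/w.png",im[...,::-1])
M=R.from_quat(s["tool_rot"]).as_matrix()
print(s["t"],s["tcp_pos"],"tool y yaw",np.degrees(np.arctan2(M[1,1],M[0,1])),"z",M[:,2],s["finger_gap"],s["force"])
for z,p in (("grip .065",[.552,.178,.065]),("tray",[.6,.189,.004])):
    c=np.array(m["extrinsics"])@np.array(p+[1]);print(z,m["cx"]+m["fx"]*c[0]/c[2],m["cy"]+m["fy"]*c[1]/c[2])
E
```

```text
0.1 [0.1656477  0.60195145 0.23040642] tool y yaw 74.60201225226037 z [-8.80925195e-04 -1.84869995e-03 -9.99997903e-01] 1.0010267638235166 [-0.13285506  0.4236068   1.16845173]
grip .065 37.10073824230358 646.6543264144611
tray 92.99085832882997 611.106166467131
```

View pics/w.png

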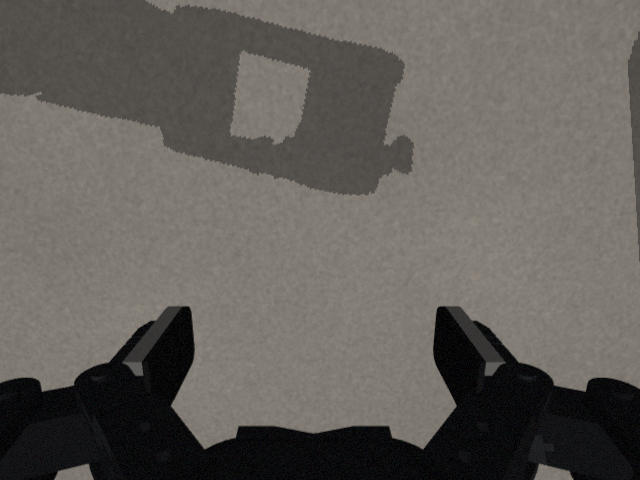

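Both moves were refused because every row needs all six keys. The wrist picture still shows bare bench from the start pose, with the open fingers at the bottom and the pad tips at (190,310) and (437,310). I'll repeat the moves with complete rows.

Call:
move_arm --targets '[{"dx": 0.77,"dy": -0.85,"dz": -0.08,"rx": 0,"ry": 0,"rz": 0.046},{"dx": 0.77,"dy": -0.85,"dz": -0.08,"rx": 0,"ry": 0,"rz": 0.046},{"dx": 0.77,"dy": -0.85,"dz": -0.08,"rx": 0,"ry": 0,"rz": 0.046},{"dx": 0.77,"dy": -0.85,"dz": -0.08,"rx": 0,"ry": 0,"rz": 0.046},{"dx": 0.77,"dy": -0.85,"dz": -0.08,"rx": 0,"ry": 0,"rz": 0.046},{"dx": 0.77,"dy": -0.85,"dz": -0.08,"rx": 0,"ry": 0,"rz": 0.046},{"dx": 0.77,"dy": -0.85,"dz": -0.08,"rx": 0,"ry": 0,"rz": 0.046},{"dx": 0.77,"dy": -0.85,"dz": -0.08,"rx": 0,"ry": 0,"rz": 0.046},{"dx": 0.77,"dy": -0.85,"dz": -0.08,"rx": 0,"ry": 0,"rz": 0.046},{"dx": 0.77,"dy": -0.85,"dz": -0.08,"rx": 0,"ry": 0,"rz": 0.046}]' --claw 75 --newtons 40

```text
t: 1.4
tcp_pos: [0.3589, 0.3892, 0.2111]
tool_rot: [0.014, 1.0, -0.0, -0.0]
force: [-0.2, -0.3, -0.1]
finger_gap: 0.75
gripper_force: 0.0
```

Call:
move_arm --targets '[{"dx": 0.77,"dy": -0.85,"dz": -0.08,"rx": 0,"ry": 0,"rz": 0.046},{"dx": 0.77,"dy": -0.85,"dz": -0.08,"rx": 0,"ry": 0,"rz": 0.046},{"dx": 0.77,"dy": -0.85,"dz": -0.08,"rx": 0,"ry": 0,"rz": 0.046},{"dx": 0.77,"dy": -0.85,"dz": -0.08,"rx": 0,"ry": 0,"rz": 0.046},{"dx": 0.77,"dy": -0.85,"dz": -0.08,"rx": 0,"ry": 0,"rz": 0.046},{"dx": 0.77,"dy": -0.85,"dz": -0.08,"rx": 0,"ry": 0,"rz": 0.046},{"dx": 0.77,"dy": -0.85,"dz": -0.08,"rx": 0,"ry": 0,"rz": 0.046},{"dx": 0.77,"dy": -0.85,"dz": -0.08,"rx": 0,"ry": 0,"rz": 0.046},{"dx": 0.77,"dy": -0.85,"dz": -0.08,"rx": 0,"ry": 0,"rz": 0.046},{"dx": 0,"dy": 0,"dz": 0,"rx": 0,"ry": 0,"rz": 0}]'

```text
t: 2.65
tcp_pos: [0.5329, 0.1974, 0.1929]
tool_rot: [-0.093, 0.996, -0.0, 0.0]
force: [-0.2, 0.4, 0.2]
finger_gap: 0.751
gripper_force: 0.0
```

```bash
cat > look.py <<'E'
from h import *
from station import sensors
from scipy.spatial.transform import Rotation as R
import pickle,sys
nm=sys.argv[1]
s=sensors.sense();m=cams.camera_model("wrist");im=cams.snapshot("wrist");np.save(f"pics/{nm}.npy",im)
pickle.dump(m,open(f"pics/{nm}.pkl","wb"))
cv2.imwrite(f"pics/{nm}.png",im[...,::-1])
M=R.from_quat(s["tool_rot"]).as_matrix()
print(s["t"],s["tcp_pos"],"tool y yaw",np.degrees(np.arctan2(M[1,1],M[0,1])),"z",M[:,2].round(3),s["finger_gap"],s["force"].round(1),s["gripper_force"])
for z,p in (("grip .065",[.552,.178,.065]),("tray",[.6,.189,.004])):
    c=np.array(m["extrinsics"])@np.array(p+[1]);print(z,m["cx"]+m["fx"]*c[0]/c[2],m["cy"]+m["fy"]*c[1]/c[2])
E
python3 look.py w2
```

```text
2.65 [0.53292792 0.19741964 0.1929194 ] tool y yaw 100.65174016394357 z [ 0. -0. -1.] 0.7505029678306532 [-0.2  0.4  0.2] 0.0
grip .065 282.5231764878098 250.99724471527162
tray 291.02011715701536 283.90079035116764
```

View pics/w2.png

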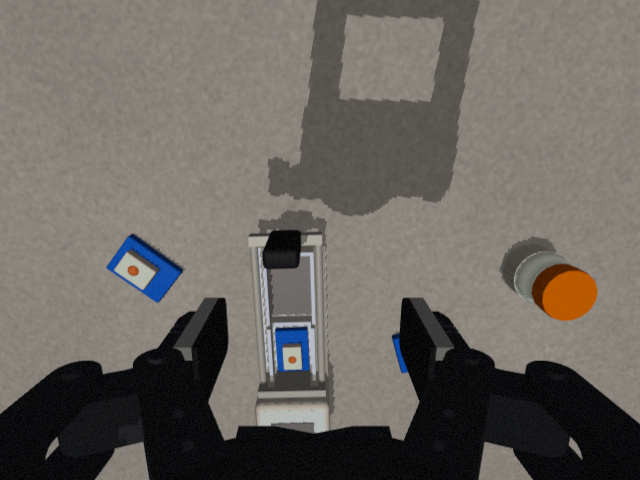

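The wrist view shows the target ejector, with the grip at (283,249), the crossbar from (250,240) to (325,239) and the blue cassette at (292,350). The predicted grip position was (282.5,251), so the estimate holds. Next I'll check the axis yaw.

```bash
python3 - <<'E'
from h import *
import pickle
m=pickle.load(open("pics/w2.pkl","rb"));im=np.load("pics/w2.npy").astype(int)
P=lambda u,v,z:plane("w",(u,v),z,m)
for a,x in blobs(im,im.max(2)<40,(240,215,320,285)): print("black",a,x,P(*x[0],.07))
k=(im.max(2)<40)[215:285,240:330]
for v in range(5,60,6):
    c=np.where(k[v])[0]; print(v+215,c.min()+240 if len(c) else 0,c.max()+240 if len(c) else 0)
b=(im[...,2]>im[...,0]+50)
bl=blobs(im,b,(265,310,330,380),40); print(bl)
X1=P(250,240.5,.042);X2=P(325.5,239.5,.042);print("bar",(X1+X2)/2,X1-X2,np.degrees(np.arctan2(*(X1-X2)[1::-1])))
for q in [((254,248),(265,383)),((322.5,247),(322,380))]:
    v=P(*q[1],.04)-P(*q[0],.04);print(np.degrees(np.arctan2(v[1],v[0])))
a=cv2.resize(np.load("pics/w2.npy")[210:430,230:350],None,fx=2.7,fy=2.7,interpolation=cv2.INTER_CUBIC);cv2.imwrite("pics/w2c.png",a[...,::-1])
E
```

```text
black 1219.0 ((281.5, 249.0), (38.0, 37.0), 90.0) [0.54911029 0.17718159 0.07      ]
220 0 0
226 0 0
232 271 299
238 269 300
244 266 300
250 264 300
256 263 298
262 263 298
268 267 271
274 0 0
[(1298.5, ((291.7929992675781, 349.1527404785156), (43.09402847290039, 32.391868591308594), 87.27368927001953))]
bar [0.55014331 0.17994239 0.042     ] [ 0.0112724  -0.05557833  0.        ] -78.53478578530695
12.835436719688847
10.816139423062031
```

View pics/w2c.png

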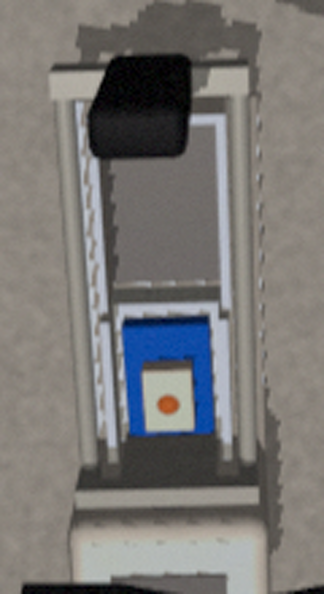

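Call:
move_arm --targets '[{"dx": 0.37,"dy": -0.38,"dz": 0,"rx": 0,"ry": 0,"rz": 0.017},{"dx": 0.37,"dy": -0.38,"dz": 0,"rx": 0,"ry": 0,"rz": 0.017},{"dx": 0,"dy": 0,"dz": -0.9,"rx": 0,"ry": 0,"rz": 0},{"dx": 0,"dy": 0,"dz": -0.9,"rx": 0,"ry": 0,"rz": 0},{"dx": 0,"dy": 0,"dz": -0.9,"rx": 0,"ry": 0,"rz": 0},{"dx": 0,"dy": 0,"dz": -0.9,"rx": 0,"ry": 0,"rz": 0},{"dx": 0,"dy": 0,"dz": -0.9,"rx": 0,"ry": 0,"rz": 0},{"dx": 0,"dy": 0,"dz": -0.7,"rx": 0,"ry": 0,"rz": 0},{"dx": 0,"dy": 0,"dz": -0.45,"rx": 0,"ry": 0,"rz": 0},{"dx": 0,"dy": 0,"dz": 0,"rx": 0,"ry": 0,"rz": 0}]'

```text
t: 3.95
tcp_pos: [0.5499, 0.1797, 0.0514]
tool_rot: [-0.103, 0.995, -0.0, -0.001]
force: [0.5, 0.1, -0.1]
finger_gap: 0.749
gripper_force: 0.0
```

```bash
python3 look.py w3
```

```text
3.95 [0.54988754 0.17972016 0.05138856] tool y yaw 101.84560181222355 z [-0.001 -0.    -1.   ] 0.7489924003075504 [ 0.5  0.1 -0.1] 0.0
grip .065 310.3384565452579 334.30945163452446
tray 313.07657893819976 360.94963300446904
```

View pics/w3.png

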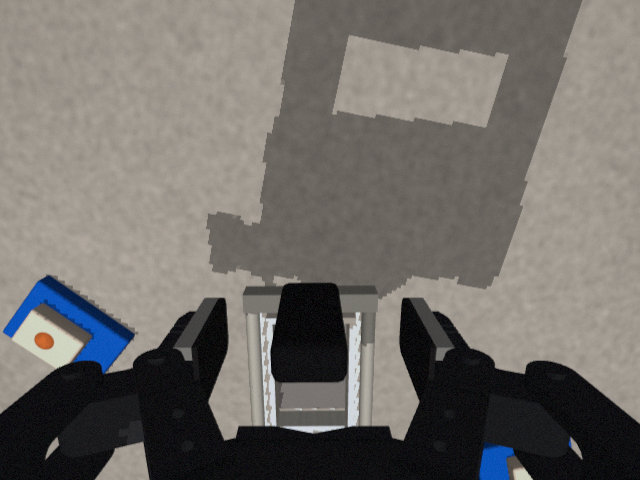

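Call:
move_arm --targets '[{"dx": 0.04,"dy": -0.05,"dz": 0,"rx": 0,"ry": 0,"rz": 0},{"dx": 0,"dy": 0,"dz": 0,"rx": 0,"ry": 0,"rz": 0},{"dx": 0,"dy": 0,"dz": 0,"rx": 0,"ry": 0,"rz": 0},{"dx": 0,"dy": 0,"dz": 0,"rx": 0,"ry": 0,"rz": 0},{"dx": 0,"dy": 0,"dz": 0,"rx": 0,"ry": 0,"rz": 0},{"dx": 0,"dy": 0,"dz": 0,"rx": 0,"ry": 0,"rz": 0},{"dx": 0,"dy": 0,"dz": 0,"rx": 0,"ry": 0,"rz": 0},{"dx": 0,"dy": 0,"dz": 0,"rx": 0,"ry": 0,"rz": 0},{"dx": 0,"dy": 0,"dz": 0,"rx": 0,"ry": 0,"rz": 0},{"dx": 0,"dy": 0,"dz": 0,"rx": 0,"ry": 0,"rz": 0}]' --claw 0 --newtons 40

```text
t: 5.25
tcp_pos: [0.5517, 0.1786, 0.0528]
tool_rot: [-0.103, 0.995, -0.0, 0.001]
force: [-0.2, -0.1, 6.1]
finger_gap: 0.275
gripper_force: 39.6
```

Call:
move_arm --targets '[{"dx": -0.215,"dy": -0.045,"dz": 0,"rx": 0,"ry": 0,"rz": 0},{"dx": -0.215,"dy": -0.045,"dz": 0,"rx": 0,"ry": 0,"rz": 0},{"dx": -0.215,"dy": -0.045,"dz": 0,"rx": 0,"ry": 0,"rz": 0},{"dx": -0.215,"dy": -0.045,"dz": 0,"rx": 0,"ry": 0,"rz": 0},{"dx": -0.215,"dy": -0.045,"dz": 0,"rx": 0,"ry": 0,"rz": 0},{"dx": -0.215,"dy": -0.045,"dz": 0,"rx": 0,"ry": 0,"rz": 0},{"dx": -0.215,"dy": -0.045,"dz": 0,"rx": 0,"ry": 0,"rz": 0},{"dx": -0.215,"dy": -0.045,"dz": 0,"rx": 0,"ry": 0,"rz": 0},{"dx": -0.215,"dy": -0.045,"dz": 0,"rx": 0,"ry": 0,"rz": 0},{"dx": -0.215,"dy": -0.045,"dz": 0,"rx": 0,"ry": 0,"rz": 0}]'

```text
t: 6.5
tcp_pos: [0.5007, 0.1675, 0.0528]
tool_rot: [-0.103, 0.995, 0.0, 0.004]
force: [7.2, 0.9, 2.1]
finger_gap: 0.272
gripper_force: 39.4
```

Call:
move_arm --targets '[{"dx": -0.04,"dy": -0.008,"dz": 0,"rx": 0,"ry": 0,"rz": 0},{"dx": -0.04,"dy": -0.008,"dz": 0,"rx": 0,"ry": 0,"rz": 0},{"dx": -0.04,"dy": -0.008,"dz": 0,"rx": 0,"ry": 0,"rz": 0},{"dx": 0,"dy": 0,"dz": 0,"rx": 0,"ry": 0,"rz": 0},{"dx": 0,"dy": 0,"dz": 0,"rx": 0,"ry": 0,"rz": 0},{"dx": 0,"dy": 0,"dz": 0,"rx": 0,"ry": 0,"rz": 0},{"dx": 0,"dy": 0,"dz": 0,"rx": 0,"ry": 0,"rz": 0},{"dx": 0,"dy": 0,"dz": 0,"rx": 0,"ry": 0,"rz": 0},{"dx": 0,"dy": 0,"dz": 0,"rx": 0,"ry": 0,"rz": 0},{"dx": 0,"dy": 0,"dz": 0,"rx": 0,"ry": 0,"rz": 0}]'

```text
t: 7.75
tcp_pos: [0.4974, 0.1668, 0.0528]
tool_rot: [-0.103, 0.995, -0.0, 0.003]
force: [6.0, 1.2, 3.9]
finger_gap: 0.276
gripper_force: 39.5
```

```bash
python3 - <<'E'
from h import *
a=cams.snapshot("top")[130:310,130:330]; b=cams.snapshot("scene")[190:340,320:480]
a=cv2.resize(a,(400,360),interpolation=cv2.INTER_CUBIC);b=cv2.resize(b,(384,360),interpolation=cv2.INTER_CUBIC)
cv2.imwrite("pics/p1.png",np.hstack([a,b])[...,::-1])
E
```

```text
(no output)
```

View pics/p1.png

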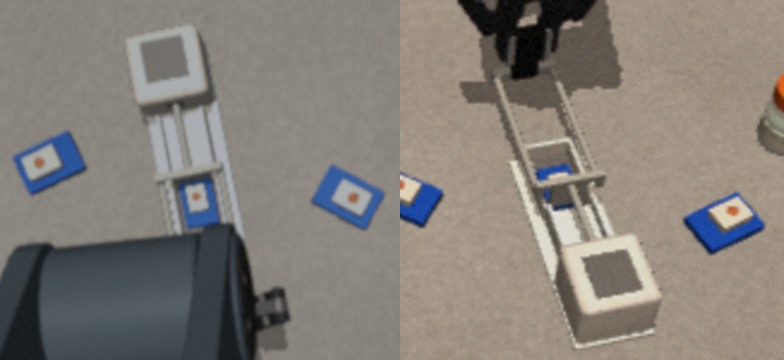

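The slide is out about 55.6 mm with only spring force on it. The block appears to be in the tray, at left-pane (197,200) and right-pane (557,185). I'll pull a little further to feel the stop.

Call:
move_arm --targets '[{"dx": -0.04,"dy": -0.008,"dz": 0,"rx": 0,"ry": 0,"rz": 0},{"dx": -0.04,"dy": -0.008,"dz": 0,"rx": 0,"ry": 0,"rz": 0},{"dx": -0.04,"dy": -0.008,"dz": 0,"rx": 0,"ry": 0,"rz": 0},{"dx": 0,"dy": 0,"dz": 0,"rx": 0,"ry": 0,"rz": 0},{"dx": 0,"dy": 0,"dz": 0,"rx": 0,"ry": 0,"rz": 0},{"dx": 0,"dy": 0,"dz": 0,"rx": 0,"ry": 0,"rz": 0},{"dx": 0,"dy": 0,"dz": 0,"rx": 0,"ry": 0,"rz": 0},{"dx": 0,"dy": 0,"dz": 0,"rx": 0,"ry": 0,"rz": 0},{"dx": 0,"dy": 0,"dz": 0,"rx": 0,"ry": 0,"rz": 0},{"dx": 0,"dy": 0,"dz": 0,"rx": 0,"ry": 0,"rz": 0}]'

```text
t: 9.1
tcp_pos: [0.4971, 0.1667, 0.0528]
tool_rot: [-0.103, 0.995, 0.0, 0.006]
force: [10.4, 2.9, -1.5]
finger_gap: 0.274
gripper_force: 39.2
```

The stop is reached: the TCP no longer moves and the force has risen to 10 N. Now I'll let go and then lift away.

Call:
move_arm --targets '[{"dx": 0,"dy": 0,"dz": 0,"rx": 0,"ry": 0,"rz": 0},{"dx": 0,"dy": 0,"dz": 0,"rx": 0,"ry": 0,"rz": 0},{"dx": 0,"dy": 0,"dz": 0,"rx": 0,"ry": 0,"rz": 0},{"dx": 0,"dy": 0,"dz": 0,"rx": 0,"ry": 0,"rz": 0},{"dx": 0,"dy": 0,"dz": 0,"rx": 0,"ry": 0,"rz": 0},{"dx": 0,"dy": 0,"dz": 0,"rx": 0,"ry": 0,"rz": 0},{"dx": 0,"dy": 0,"dz": 0,"rx": 0,"ry": 0,"rz": 0},{"dx": 0,"dy": 0,"dz": 0,"rx": 0,"ry": 0,"rz": 0},{"dx": 0,"dy": 0,"dz": 0,"rx": 0,"ry": 0,"rz": 0},{"dx": 0,"dy": 0,"dz": 0,"rx": 0,"ry": 0,"rz": 0}]' --claw 75

```text
t: 10.35
tcp_pos: [0.4915, 0.1661, 0.0521]
tool_rot: [-0.103, 0.995, 0.0, 0.0]
force: [0.4, -0.2, -0.7]
finger_gap: 0.75
gripper_force: 0.0
```

Call:
move_arm --targets '[{"dx": 0,"dy": 0,"dz": 0.5,"rx": 0,"ry": 0,"rz": 0},{"dx": 0,"dy": 0,"dz": 0.8,"rx": 0,"ry": 0,"rz": 0},{"dx": 0,"dy": 0,"dz": 0.9,"rx": 0,"ry": 0,"rz": 0},{"dx": 0,"dy": 0,"dz": 0.9,"rx": 0,"ry": 0,"rz": 0},{"dx": 0,"dy": 0,"dz": 0.9,"rx": 0,"ry": 0,"rz": 0},{"dx": -0.5,"dy": 0.8,"dz": 0.5,"rx": 0,"ry": 0,"rz": 0},{"dx": -0.5,"dy": 0.9,"dz": 0,"rx": 0,"ry": 0,"rz": 0},{"dx": -0.5,"dy": 0.9,"dz": 0,"rx": 0,"ry": 0,"rz": 0},{"dx": 0,"dy": 0.9,"dz": 0,"rx": 0,"ry": 0,"rz": 0},{"dx": 0,"dy": 0.5,"dz": 0,"rx": 0,"ry": 0,"rz": 0}]'

```text
t: 11.6
tcp_pos: [0.4539, 0.2671, 0.1654]
tool_rot: [-0.104, 0.995, 0.0, 0.001]
force: [0.8, -0.5, -0.4]
finger_gap: 0.754
gripper_force: 0.0
```

```bash
python3 - <<'E'
from h import *
a=cams.snapshot("top")[130:310,130:330]; b=cams.snapshot("scene")[190:340,320:480]
a=cv2.resize(a,(400,360),interpolation=cv2.INTER_CUBIC);b=cv2.resize(b,(384,360),interpolation=cv2.INTER_CUBIC)
cv2.imwrite("pics/p2.png",np.hstack([a,b])[...,::-1])
E
```

```text
(no output)
```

View pics/p2.png

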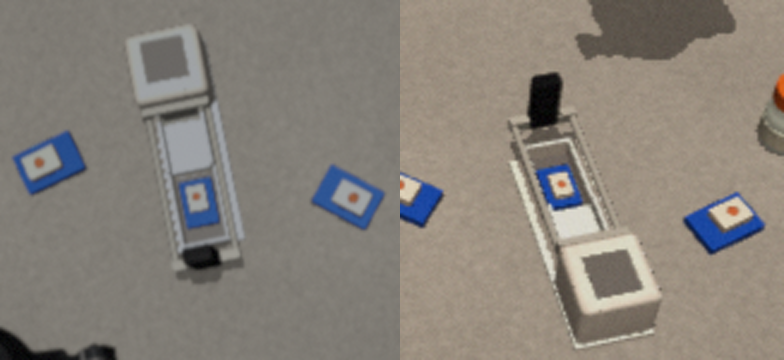

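The slide is home, with the grip at left pane (201,258), the same place as at the start. The cassette lies in the tray at (198,200). I'll check numerically that it sits flat inside the tray.

```bash
python3 - <<'E'
from h import *
T=np.array([.600,.1885]);ax=np.array([np.cos(.206),np.sin(.206)]);ay=np.array([-ax[1],ax[0]])
for n,box in (("top",(200,180,260,270)),("scene",(370,240,415,300))):
    im=cams.snapshot(n).astype(int);b=(im[...,2]>im[...,0]+40)&(im[...,2]>im[...,1]+25)
    ys,xs=np.where(b[box[1]:box[3],box[0]:box[2]])
    p=np.array([plane(n,(x+box[0],y+box[1]),.011)[:2]-T for x,y in zip(xs,ys)])
    print(n,"x",(p@ax).min(),(p@ax).max(),"y",(p@ay).min(),(p@ay).max())
im=cams.snapshot("top").astype(int);print(blobs(im,im.max(2)<45,(200,230,260,275)))
y=lambda i:(i[...,0]>i[...,2]+80)&(i[...,1]>i[...,2]+60)
print(blobs(im,y(im),(380,160,450,220)),blobs(im,y(np.load("pics/top.npy").astype(int)),(380,160,450,220)))
E
```

```text
top x -0.017449024480734474 0.023236543388399863 y -0.0126527265964368 0.015310591432531821
scene x -0.014496008715657588 0.02728148755969271 y -0.014760622747599273 0.013875880168141468
[(141.0, ((230.32691955566406, 258.6346130371094), (10.394155502319336, 16.473758697509766), 78.69007110595703))]
[(89.5, ((412.8302307128906, 187.40565490722656), (21.840328216552734, 14.010775566101074), 74.05460357666016))] [(79.5, ((412.8302001953125, 187.40565490722656), (21.840328216552734, 13.736054420471191), 74.05460357666016))]
```

Both views agree: the cassette spans about −16 to +25 mm in x and ±14 mm in y, inside the tray's ±30 and ±18 mm, and it lies flat. The grip is back home and the yellow cassette hasn't moved, so I'm handing in.

```bash
python3 -c "
from station import order
print(order.sign_off())"
```

```text
the job is handed in; nothing more can be done
None
```

I handed the job in at about 12 s: the blue cassette's block lies flat in its catch tray, the slide was pulled to its stop and sprang fully home, the yellow ejector was left alone, and the arm is clear.

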